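# Free a seized bench-centre clamp and set the test bar between centres

### The job

The tailstock clamp of this bench centre has rusted solid: rock its rusty wing knob back and forth in small arcs, leaning on it only gently and letting it give at each end before going back, until it breaks free, without ever wrenching the screw. Back the knob off, slide the tailstock up until the test bar sits home on both centres with the tailstock's sprung centre pushed in about half-way (5 of its 10 mm, never driven right in), then tighten the knob clockwise again and let go. Do not disturb the other tools on the table.

Things in the scene. Friction and masses are not known exactly. Their poses are not given: they have to be found in the camera images.
- bench: Bench centre: grey-green iron bed 430 mm long (its y), 90 wide (x), 45 high, fixed. Origin: centre of its underside, z up. At +y the fixed head (64 x 48 mm, top at 125 mm) with a steel point towards -y; two V-rests at y = 40 and 115 mm. Both centres and the bar lie on one line parallel to y, 100 mm above the table. Nothing on it but the knob rises above 132 mm.
- tailstock (a joint): Slide of the tailstock along the bed, m: 0 at the -y end, grows towards the fixed head (+y of the bench), stop at 0.105. A casting 64 mm (x) by 70 mm (y), flat top 125 mm above the table, on a foot 84 x 90 mm. Clamped, it holds against 20 N or more; with the clamp backed off it slides with 2 N of drag. It can be slid by pushing sideways on the gripped knob.
- knob_grip (a point): Rusty brown wing knob on the tailstock: an upright bar 56 mm long, 12 mm thick, on a hub 26 mm across. This point is on its upright turning axis, 165 mm above the table, the height to grip (bar from 140 to 175 mm, casting top 125 mm). Its own x axis runs along the wings, so fingers close along its y; at the start the wings lie across the bed.
- screw (a joint): Turn of the clamp screw under the knob, rad; starts within 0.03 of 0, seized; grows counter-clockwise from above (loosening). Drag 0.08 N m loosening, up to 0.14 tightening. Seized, it meets a solid stop some 0.1 rad to either side (see knob). Once free it turns on past 0.3 (to 2.4). The clamp lets the tailstock go beyond 0.4 and holds it again below 0.2; tightening gets heavier up to a stop at -0.4.
- knob (a joint): Elastic twist of the knob on its screw's shank, rad, counter-clockwise positive: torque on the knob / 2.5 N m/rad; it shears at 0.16 (0.40 N m). Leaning on a stop with 0.2 to 0.25 N m makes the rust give within half a second, only at alternate ends, loosening end first; each lean widens the arc by about 0.04 rad, to 0.26 either way at the last. The fifth lean (loosening) frees it.
- quill (a joint): How far the tailstock's sprung steel centre is pushed in, m: 0 fully out, stop at 0.010. The spring takes 3 N to start and 1.2 N more per mm (9 N at half-way); with the slide's drag some 11 to 12 N push on the knob. The bar itself slides before that, at 2 to 6 N.
- centre_tip (a point): Tip of the sprung 60 degree centre of the tailstock, pointing to +y of the bench; it lies 65 mm ahead of the knob axis along the bed when fully out. Seated, a tip goes 7 mm into the bar's centre hole.
- test_bar: Ground steel test bar, 25 mm in diameter, 130 mm long, about 0.45 kg, with a 10 mm hole at each end, lying loose in the two V-rests. Origin at its middle, y axis along the bar (as the bench's y). It slides along the rests with 2 to 6 N.
- bar_head_end (a point): Centre of the bar's end face towards the fixed head (+y end).
- bar_tail_end (a point): Centre of the bar's end face towards the tailstock (-y end).
- head_seat (a point): Point on the fixed head's axis where the centre of the bar's +y end face lies when the bar is seated on the fixed centre.
- oil_can: Bystander: upright yellow and blue spray can of penetrating oil, 53 mm across, 150 mm tall; origin under its centre.
- micrometer: Bystander: blue C-frame micrometer lying flat, about 150 mm long, 18 mm high; origin in its frame.
- dial_gauge: Bystander: dial indicator lying on its back, 58 mm across, 20 mm high, stem 50 mm; origin under the dial.
- v_block: Bystander: dark steel V-block 45 x 60 mm, about 38 mm high; origin under its centre.
- block_123: Bystander: steel set-up block with holes, 51 x 76 x 25 mm; origin under its centre.
- collet: Bystander: steel collet standing upright, 34 mm across, 43 mm high; origin under its centre.
- wire_brush: Bystander: small brush lying flat; origin under its middle.
Not all that is in view belongs to the job. Leave any green look-alike of the test_bar alone.

How it is judged:
By the outcome, as a careful person would: the job done as asked, in the order asked, and still so for the second after the job is handed in, with the robot touching nothing.
It also fails if it takes over 67 s, if anything falls off the work surface, if the arm or the gripper's body presses on something with over 40 N, if the wrist force passes 120 N, or if a joint passes its speed limit or range.

### The arm

A 7-joint arm with a two-finger parallel gripper is mounted at the origin on the work surface. World frame = base frame: x ahead of the robot, y to its left, z up, the work surface at z = 0. Lengths are in m, angles in rad, forces in N, time in s.
With the tool pointing down it reaches from about 0.4 to 0.85 m from the base axis. Payload 10.4 kg.
Tool frame: the origin (TCP) lies on the centre line of the jaws, within the pads' length; the fingertips stand r.tip_extent ahead of it and the grasp point (between the pads) lies 3 mm ahead of it (r.tip_extent is the distance from the TCP to the fingertips, in m); z points along the fingers, y is the direction in which the jaws open and shut (so a half turn about z gives the same grasp; the last joint's range is limited). The gripper opens to 87 mm and grips with 3 to 60 N. Pads are 19 mm wide; open, the fingers measure 117 mm over their backs; the gripper's body (75 mm by 190 mm) begins 51 mm behind the grasp point.
Start: joints at [1.122, 0.332, -0.065, 1.46, 0.022, 1.35, -0.088], TCP at [0.258, -0.569, 0.245] pointing down, gripper open.
Joint ranges: [-2.6, 2.6], [-0.5, 2.12], [-1.47, 1.34], [0.16, 2.42], [-1.27, 4.41], [0.06, 2.06], [-2.6, 2.6]. Speed limits (rad/s): [2.22, 2.22, 2.79, 2.79, 3.14, 3.14, 3.14].

### API

Orientations are given as a unit quaternion [x, y, z, w].
In Python, from bench import r gives the robot as it stands. The module is installed in compiled form; this text tells all that it offers.
- The arm moves only by the shell command python3 -m jog 'ROWS' [FORCE]. ROWS is JSON, a list of rows, each a list of 5 numbers: the shift along the tool's x, y, z in cm, then the turn about the tool's z in rad, then the closure, from 0 (fully open) to 1 (shut). A call has exactly 10 rows; each row shifts and turns the pose as measured when the row begins, along the tool's axes as they then stand; what a row does not reach is not made up. A row lasts 1/10 s, in which the tool goes at most 50 mm and 8.59 degrees, less where a joint would pass 70% of its speed; a pose out of reach is approached as far as the arm can. A call with a gripper value outside its range is refused whole. The fingers move at their own pace and stop on an object; FORCE is the grip in N (left out, the last holds). Time passes only in rows, so rows that do not move let the fingers close, or fill a call up. It gives the time, the measured TCP pose, the force and the opening at its end, in the units of the state.
- r.read_state(): the state, without advancing time (a new reading comes with each control period).
- r.camera(name): name is "scene" or "top"; returns a dict with "pixels" (384x512x3 uint8, red, green, blue), "fx", "fy", "cx", "cy" (pixels), "k1" (the pictures are not rectified: a ray, as slopes to the right and down, at radius r is drawn at 1 + k1 r^2 times it, then the intrinsics apply), "camera_from_world" (4x4, takes a point from world to camera coordinates). Camera axes: x right, y up, looking along -z (the intrinsics and any distortion apply to the point x, -y, -z); pixel columns grow to the right and rows downward; lengths in m; the calibration is good to about 2 mm. A picture is of the moment at which its call begins. There is no depth.
- r.close_job(): hands the job in, once; it reports no verdict.
The state is a dict: "time": time; "joint_positions": joint angles; "joint_vel": joint speeds; "joint_torque": joint torques, N m; "ee_pos": TCP position; "eef_rot": TCP orientation; "ft_force": force on the tool from outside, world axes, zero at the start; "torque": the same for the moment, N m; "width": finger opening in m.
Only numpy, scipy, OpenCV 4.12 (cv2) and the standard library are available. Lean on these libraries where they do the work, as an engineer would, in place of code of your own. Each camera call takes 0.05 s, during which the arm holds its last target. There are 200 camera calls.

## Working session

There is one attempt and no reset: what is moved stays moved. The work goes in short steps, Python scripts to look and compute and a shell command to move; the robot and the scene stay as the last step left them, time stands still between calls to the robot, and variables do not carry over. Pictures are saved under pics/ and viewed, about 8 in all and at most 12, crops included, and the job is handed in when it is done.

```bash
mkdir -p pics
cat > h.py <<'E'
import numpy as np, cv2
from bench import r
def cam(n):
    c=r.camera(n); return c
def ray(c,u,v):
    x=(u-c["cx"])/c["fx"]; y=(v-c["cy"])/c["fy"]
    p=np.array([x,y]); q=p.copy()
    for _ in range(20): q=p/(1+c["k1"]*(q@q))
    M=np.array(c["camera_from_world"]); R=M[:3,:3]; t=M[:3,3]
    return -R.T@t, R.T@np.array([q[0],-q[1],-1.0])
def onz(c,u,v,z):
    o,d=ray(c,u,v); return o+d*(z-o[2])/d[2]
def proj(c,P):
    M=np.array(c["camera_from_world"]); p=M[:3,:3]@np.asarray(P)+M[:3,3]
    q=np.array([p[0],-p[1]])/-p[2]; q=q*(1+c["k1"]*(q@q))
    return q[0]*c["fx"]+c["cx"], q[1]*c["fy"]+c["cy"]
def save(c,f,box=None,s=1):
    im=cv2.cvtColor(np.asarray(c["pixels"]),cv2.COLOR_RGB2BGR)
    if box: im=im[box[1]:box[3],box[0]:box[2]]
    cv2.imwrite(f,cv2.resize(im,None,fx=s,fy=s,interpolation=cv2.INTER_CUBIC))
E
python3 - <<'E'
from h import *
for n in("scene","top"):
    c=cam(n); save(c,f"pics/{n}0.png",s=1.5)
    print(n,c["fx"],c["cx"],c["cy"],c["k1"],np.round(c["camera_from_world"],3).tolist())
s=r.read_state(); print({k:np.round(v,3).tolist() for k,v in s.items()}, r.tip_extent)
E
```

```text
scene 352.9058634574067 257.3219445525888 189.58552024770944 0.0053179561747341885 [[-0.126, 0.992, 0.003, 0.056], [-0.824, -0.106, 0.556, 0.339], [0.552, 0.067, 0.831, -1.63], [0.0, 0.0, 0.0, 1.0]]
top 475.052219200916 250.00470641169008 189.79382630262353 -0.014803995575739007 [[0.016, -1.0, 0.009, -0.014], [0.989, 0.017, 0.144, -0.485], [-0.144, 0.007, 0.99, -1.585], [0.0, 0.0, 0.0, 1.0]]
{'time': 0.1, 'joint_positions': [1.122, 0.333, -0.065, 1.461, 0.022, 1.35, -0.088], 'joint_vel': [-0.0, -0.0, -0.001, -0.002, 0.0, 0.002, 0.0], 'joint_torque': [0.001, -62.455, 0.024, -39.071, -0.061, 0.037, 0.0], 'ee_pos': [0.258, -0.569, 0.244], 'eef_rot': [0.977, 0.211, -0.0, -0.001], 'ft_force': [-0.083, -0.367, -0.214], 'torque': [0.002, 0.019, -0.034], 'width': 0.087} 0.022
```

View pics/top0.png

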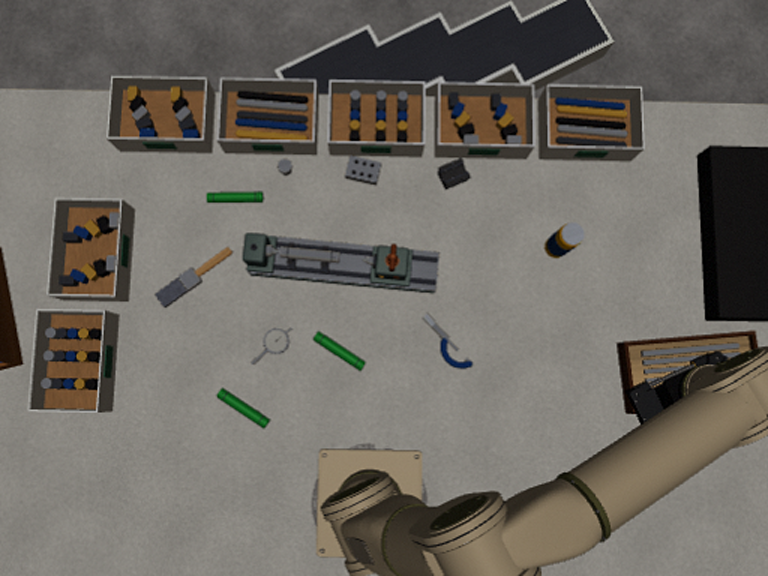

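View pics/scene0.png

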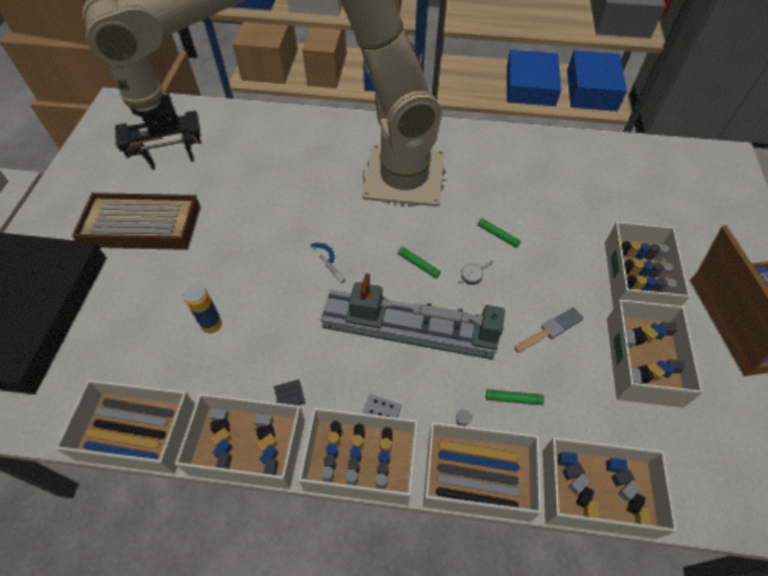

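The top view (1.5x) shows the bench across the middle: fixed head at (255,250), silver test bar at (305,255), tailstock at (390,262) with the brown knob at (393,257). Three green look-alikes lie at (235,197), (338,350) and (243,407), and I'll leave those alone. The only brown wing knob is at top (393,257) and scene (366,287). Next I'll measure it and check a close crop.

Run:
```python
from h import *
c=cam("top"); d=cam("scene")
save(c,"pics/topc.png",(155,145,300,205),5)
for n,k,b in(("top",c,(240,150,285,190)),("scene",d,(225,170,265,215))):
    im=np.asarray(k["pixels"]).astype(int)
    R,G,B=im[...,0],im[...,1],im[...,2]
    m=((R>1.35*G)&(R>60)).astype(np.uint8); z=np.zeros_like(m); z[b[1]:b[3],b[0]:b[2]]=m[b[1]:b[3],b[0]:b[2]]
    ys,xs=np.nonzero(z); print(n,len(xs),xs.min(),xs.max(),ys.min(),ys.max(),xs.mean(),ys.mean())
    if n=="top":
        kt=cv2.minAreaRect(np.c_[xs,ys].astype(np.float32));print(kt)
    for zz in (0.14,0.158,0.165,0.175):
        print(zz,onz(k,xs.mean(),ys.mean(),zz).round(4))
```

```text
top 77 253 265 163 184 260.8181818181818 171.96103896103895
((260.6999816894531, 174.39999389648438), (8.538147926330566, 23.084625244140625), 18.43494987487793)
0.14 [ 0.5284 -0.0385  0.14  ]
0.158 [ 0.5251 -0.038   0.158 ]
0.165 [ 0.5238 -0.0378  0.165 ]
0.175 [ 0.5219 -0.0375  0.175 ]
scene 62 240 247 183 199 243.5 191.43548387096774
0.14 [ 0.5193 -0.0399  0.14  ]
0.158 [ 0.531  -0.0376  0.158 ]
0.165 [ 0.5356 -0.0367  0.165 ]
0.175 [ 0.5421 -0.0355  0.175 ]
```

View pics/topc.png

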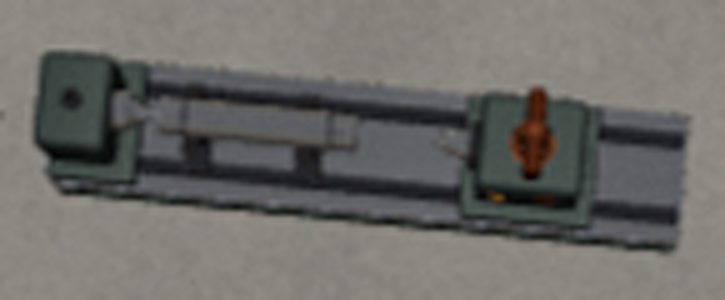

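The crop confirms it: the brown wing knob has its hub at crop (533,145) and its wings lie across the bed. The bar end is at (355,130), the sprung tip at (437,140), and the bed edge slopes by about 0.09. I'll set out towards it now and work out the yaw and slide distances alongside.

```bash
python3 -m jog '[[3.9,-3.1,0,0,0],[3.9,-3.1,0,0,0],[3.9,-3.1,0,0,0],[3.9,-3.1,0,0,0],[3.9,-3.1,0,0,0],[3.9,-3.1,0,0,0],[3.9,-3.1,0,0,0],[3.9,-3.1,0,0,0],[3.9,-3.1,0,0,0],[3.9,-3.1,0,0,0]]' 40
python3 - <<'E'
from h import *
c=r.camera("top")
P=lambda x,y,z:onz(c,155+(x-2)/5,145+(y-2)/5,z)
for a,b in(((148,66,.045),(690,118,.045)),((62,185,.045),(680,240,.045)),((180,115,.1),(355,130,.1)),((180,133,.1),(330,146,.1))):
    p,q=P(*a),P(*b); v=p-q; print(p.round(4),q.round(4),"bench yaw",-np.arctan2(v[0],v[1]))
print("tip",P(437,140,.1),"tail end",P(356,131,.1),"knob tops",P(538,90,.175),P(531,180,.15),"hub",P(533,145,.14), "head casting front",P(110,100,.125))
E
```

```text
time: 1.2
ee_pos: [0.4834, -0.127, 0.2415]
eef_rot: [0.979, 0.205, -0.002, 0.001]
ft_force: [0.6, -0.5, -0.8]
width: 0.0866
[0.5905 0.2214 0.045 ] [ 0.5609 -0.1497  0.045 ] bench yaw -0.07935586450605263
[0.507  0.2767 0.045 ] [ 0.4767 -0.1432  0.045 ] bench yaw -0.07211639482053757
[0.5462 0.1917 0.1   ] [0.5383 0.0763 0.1   ] bench yaw -0.06902185782452545
[0.5342 0.1913 0.1   ] [0.5273 0.0925 0.1   ] bench yaw -0.06994093174089315
tip [0.532536   0.02219989 0.1       ] tail end [0.53759842 0.07561074 0.1       ] knob tops [ 0.55189848 -0.04142776  0.175     ] [ 0.49867874 -0.03851504  0.15      ] hub [ 0.52309055 -0.03980086  0.14      ] head casting front [0.55053391 0.23436835 0.125     ]
```

```bash
python3 -m jog '[[3.7,-3.2,0,0,0],[3.7,-3.2,0,0,0],[0,0,0,0.12,0],[0,0,0,0.12,0],[0,0,0,0.12,0],[0,0,0,0.12,0],[0,0,1,0,0],[0,0,1,0,0],[0,0,1,0,0],[0,0,0.7,0,0]]' 40
python3 - <<'E'
from h import *
s=r.read_state(); q=s["eef_rot"]; p=s["ee_pos"]; a=2*np.arctan2(q[1],q[0])
e=np.array([.5265-p[0],-.039-p[1]]); X=np.array([np.cos(a),np.sin(a)]); Y=np.array([np.sin(a),-np.cos(a)])
print("ang",a,"err tool x,y cm",e@X*100,e@Y*100,"turn",a+.073,s["joint_positions"],s["torque"])
save(r.camera("scene"),"pics/s1.png",(190,120,350,240),5)
E
```

```text
time: 2.25
ee_pos: [0.5252, -0.0304, 0.2009]
eef_rot: [1.0, -0.03, -0.001, -0.001]
ft_force: [0.2, -0.1, 1.1]
width: 0.0868
ang -0.05971711870191108 err tool x,y cm 0.17981142150749993 0.8522917339906514 turn 0.013282881298088918 [ 0.43235456  0.1844995  -0.50851286  1.75694116  0.09174208  1.22598422
 -1.7306514 ] [ 0.08271398  0.04026453 -0.01072736]
```

View pics/s1.png

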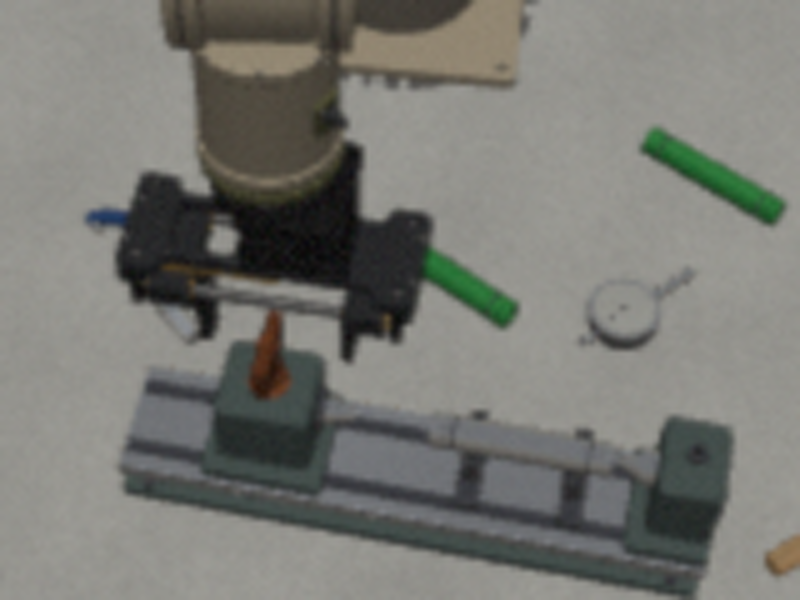

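The crop shows the open fingers straddling the brown knob at (270,360), with the bar at (440-620,445) and clear space all round. Now I'll correct the offset, go down and close.

```bash
python3 -m jog '[[0.2,0.85,0,0.013,0],[0,0,1.1,0,0],[0,0,1.1,0,0],[0,0,1.1,0,0],[0,0,0,0,0.5],[0,0,0,0,0.7],[0,0,0,0,1],[0,0,0,0,1],[0,0,0,0,1],[0,0,0,0,1]]' 40
cat > st.py <<'E'
from h import *
s=r.read_state(); q=s["eef_rot"]; a=2*np.arctan2(q[1],q[0])
print("t",round(s["time"],2),"ang %.4f"%a,"pos",np.round(s["ee_pos"],4),"F",np.round(s["ft_force"],2),"T",np.round(s["torque"],3),"w %.4f"%s["width"],"j7 %.2f"%s["joint_positions"][6])
b=.073;f=np.array(s["ft_force"]);print("F along bench y %.2f, slide coord %.4f"%(f[0]*np.sin(b)+f[1]*np.cos(b), s["ee_pos"][0]*np.sin(b)+s["ee_pos"][1]*np.cos(b)))
E
python3 st.py
```

```text
time: 3.3
ee_pos: [0.5265, -0.0398, 0.1641]
eef_rot: [0.999, -0.036, -0.001, -0.002]
ft_force: [-0.8, 0.8, 0.6]
width: 0.0471
t 3.3 ang -0.0723 pos [ 0.5265 -0.0398  0.1641] F [-0.8   0.79  0.58] T [ 0.064  0.023 -0.044] w 0.0471 j7 -1.74
F along bench y 0.73, slide coord -0.0013
```

```bash
python3 -m jog '[[0,0,-0.3,0,1],[0,0,0,0,1],[0,0,0,0,1],[0,0,0,0,1],[0,0,0,0,1],[0,0,0,0,1],[0,0,0,0,1],[0,0,0,0,1],[0,0,0,0,1],[0,0,0,0,1]]' 40;python3 st.py
```

```text
time: 4.3
ee_pos: [0.5268, -0.0394, 0.1679]
eef_rot: [0.999, -0.036, -0.001, -0.002]
ft_force: [0.1, 1.0, 0.5]
width: 0.0116
t 4.3 ang -0.0718 pos [ 0.5268 -0.0394  0.1679] F [0.14 0.96 0.48] T [ 0.113 -0.017  0.008] w 0.0116 j7 -1.74
F along bench y 0.97, slide coord -0.0009
```

Gripped at 11.6 mm with almost no side load. First small loosening turn, reading the torque as it goes.

```bash
python3 -m jog '[[0,0,0,-0.02,1],[0,0,0,-0.02,1],[0,0,0,-0.02,1],[0,0,0,-0.02,1],[0,0,0,-0.02,1],[0,0,0,-0.02,1],[0,0,0,0,1],[0,0,0,0,1],[0,0,0,0,1],[0,0,0,0,1]]' 40;python3 st.py
```

```text
time: 5.3
ee_pos: [0.5268, -0.0392, 0.1679]
eef_rot: [1.0, 0.03, -0.001, -0.002]
ft_force: [-0.6, 1.2, 1.0]
width: 0.0118
t 5.3 ang 0.0590 pos [ 0.5268 -0.0392  0.1679] F [-0.63  1.16  1.  ] T [ 0.142  0.008 -0.025] w 0.0118 j7 -1.61
F along bench y 1.11, slide coord -0.0007
```

```bash
python3 -m jog '[[0,0,0,-0.02,1],[0,0,0,-0.02,1],[0,0,0,0,1],[0,0,0,0,1],[0,0,0,0,1],[0,0,0,0,1],[0,0,0,0,1],[0,0,0,0,1],[0,0,0,0,1],[0,0,0,0,1]]' 40;python3 st.py
```

```text
time: 6.3
ee_pos: [0.5268, -0.0391, 0.1679]
eef_rot: [0.999, 0.051, -0.001, -0.002]
ft_force: [-0.0, 0.5, 0.7]
width: 0.0117
t 6.3 ang 0.1023 pos [ 0.5268 -0.0391  0.1679] F [-0.01  0.49  0.73] T [ 0.154  0.047 -0.208] w 0.0117 j7 -1.57
F along bench y 0.49, slide coord -0.0006
```

```bash
python3 -m jog '[[0,0,0,-0.006,1],[0,0,0,0,1],[0,0,0,0,1],[0,0,0,0,1],[0,0,0,0,1],[0,0,0,0,1],[0,0,0,0,1],[0,0,0,0,1],[0,0,0,0,1],[0,0,0,0,1]]' 40;python3 st.py
```

```text
time: 7.3
ee_pos: [0.5268, -0.0391, 0.1679]
eef_rot: [0.999, 0.054, -0.001, -0.002]
ft_force: [-0.4, 0.9, 0.3]
width: 0.0118
t 7.3 ang 0.1089 pos [ 0.5268 -0.0391  0.1679] F [-0.39  0.92  0.34] T [ 0.193  0.    -0.147] w 0.0118 j7 -1.56
F along bench y 0.89, slide coord -0.0006
```

```bash
python3 -m jog '[[0,0,0,0.06,1],[0,0,0,0.06,1],[0,0,0,0.06,1],[0,0,0,0.06,1],[0,0,0,0.06,1],[0,0,0,0,1],[0,0,0,0.02,1],[0,0,0,0,1],[0,0,0,0,1],[0,0,0,0,1]]' 40;python3 st.py
```

```text
time: 8.3
ee_pos: [0.5268, -0.0395, 0.1679]
eef_rot: [0.994, -0.108, -0.001, -0.001]
ft_force: [-0.4, 0.4, 0.4]
width: 0.0117
t 8.3 ang -0.2173 pos [ 0.5268 -0.0395  0.1679] F [-0.38  0.45  0.36] T [0.127 0.018 0.127] w 0.0117 j7 -1.88
F along bench y 0.42, slide coord -0.0010
```

```bash
python3 -m jog '[[0,0,0,0.02,1],[0,0,0,0.01,1],[0,0,0,0,1],[0,0,0,0,1],[0,0,0,0,1],[0,0,0,0,1],[0,0,0,0,1],[0,0,0,0,1],[0,0,0,0,1],[0,0,0,0,1]]' 40;python3 st.py
```

```text
time: 9.3
ee_pos: [0.5268, -0.0396, 0.1679]
eef_rot: [0.992, -0.124, -0.001, -0.001]
ft_force: [-1.3, 1.2, 0.6]
width: 0.012
t 9.3 ang -0.2489 pos [ 0.5268 -0.0396  0.1679] F [-1.27  1.17  0.56] T [ 0.147 -0.006  0.126] w 0.0120 j7 -1.91
F along bench y 1.07, slide coord -0.0011
```

```bash
python3 -m jog '[[0,0,0,0.02,1],[0,0,0,0.02,1],[0,0,0,0,1],[0,0,0,0,1],[0,0,0,0,1],[0,0,0,0,1],[0,0,0,0,1],[0,0,0,0,1],[0,0,0,0,1],[0,0,0,0,1]]' 40;python3 st.py
```

```text
time: 10.3
ee_pos: [0.5268, -0.0396, 0.1679]
eef_rot: [0.989, -0.146, -0.001, -0.001]
ft_force: [-0.4, -0.1, 0.8]
width: 0.0116
t 10.3 ang -0.2924 pos [ 0.5268 -0.0396  0.1679] F [-0.39 -0.05  0.83] T [0.149 0.073 0.147] w 0.0116 j7 -1.96
F along bench y -0.08, slide coord -0.0011
```

```bash
python3 -m jog '[[0,0,0,0.02,1],[0,0,0,0,1],[0,0,0,0,1],[0,0,0,0,1],[0,0,0,0,1],[0,0,0,0,1],[0,0,0,0,1],[0,0,0,0,1],[0,0,0,0,1],[0,0,0,0,1]]' 40;python3 st.py
```

```text
time: 11.3
ee_pos: [0.5268, -0.0397, 0.168]
eef_rot: [0.988, -0.156, -0.001, -0.001]
ft_force: [-0.2, 0.7, 0.1]
width: 0.0118
t 11.3 ang -0.3143 pos [ 0.5268 -0.0397  0.168 ] F [-0.25  0.68  0.09] T [0.175 0.077 0.156] w 0.0118 j7 -1.98
F along bench y 0.66, slide coord -0.0011
```

```bash
python3 -m jog '[[0,0,0,0.018,1],[0,0,0,0,1],[0,0,0,0,1],[0,0,0,0,1],[0,0,0,0,1],[0,0,0,0,1],[0,0,0,0,1],[0,0,0,0,1],[0,0,0,0,1],[0,0,0,0,1]]' 40;python3 st.py
```

```text
time: 12.3
ee_pos: [0.5267, -0.0397, 0.168]
eef_rot: [0.986, -0.166, -0.001, -0.001]
ft_force: [0.1, 0.9, 1.0]
width: 0.0115
t 12.3 ang -0.3339 pos [ 0.5267 -0.0397  0.168 ] F [0.08 0.92 1.03] T [0.149 0.109 0.15 ] w 0.0115 j7 -2.00
F along bench y 0.92, slide coord -0.0012
```

```bash
python3 -m jog '[[0,0,0,-0.07,1],[0,0,0,-0.07,1],[0,0,0,-0.07,1],[0,0,0,-0.07,1],[0,0,0,-0.07,1],[0,0,0,-0.05,1],[0,0,0,-0.03,1],[0,0,0,0,1],[0,0,0,0,1],[0,0,0,0,1]]' 40;python3 st.py
```

```text
time: 13.3
ee_pos: [0.5268, -0.0391, 0.168]
eef_rot: [0.999, 0.054, -0.001, -0.002]
ft_force: [-0.5, 2.4, 1.7]
width: 0.0118
t 13.3 ang 0.1085 pos [ 0.5268 -0.0391  0.168 ] F [-0.48  2.42  1.75] T [ 0.076  0.097 -0.011] w 0.0118 j7 -1.56
F along bench y 2.38, slide coord -0.0006
```

```bash
python3 -m jog '[[0,0,0,-0.02,1],[0,0,0,-0.02,1],[0,0,0,0,1],[0,0,0,0,1],[0,0,0,0,1],[0,0,0,0,1],[0,0,0,0,1],[0,0,0,0,1],[0,0,0,0,1],[0,0,0,0,1]]' 40;python3 st.py
```

```text
time: 14.3
ee_pos: [0.5268, -0.0391, 0.1679]
eef_rot: [0.997, 0.075, -0.001, -0.002]
ft_force: [0.1, 0.8, 0.2]
width: 0.0114
t 14.3 ang 0.1504 pos [ 0.5268 -0.0391  0.1679] F [0.12 0.82 0.24] T [ 0.059  0.018 -0.117] w 0.0114 j7 -1.52
F along bench y 0.83, slide coord -0.0005
```

```bash
python3 -m jog '[[0,0,0,-0.02,1],[0,0,0,-0.014,1],[0,0,0,0,1],[0,0,0,0,1],[0,0,0,0,1],[0,0,0,0,1],[0,0,0,0,1],[0,0,0,0,1],[0,0,0,0,1],[0,0,0,0,1]]' 40;python3 st.py
```

```text
time: 15.3
ee_pos: [0.5268, -0.039, 0.1679]
eef_rot: [0.996, 0.094, -0.001, -0.002]
ft_force: [0.1, 1.1, -0.1]
width: 0.0117
t 15.3 ang 0.1876 pos [ 0.5268 -0.039   0.1679] F [ 0.13  1.15 -0.07] T [ 0.109  0.039 -0.161] w 0.0117 j7 -1.49
F along bench y 1.16, slide coord -0.0005
```

```bash
python3 -m jog '[[0,0,0,-0.014,1],[0,0,0,0,1],[0,0,0,0,1],[0,0,0,0,1],[0,0,0,0,1],[0,0,0,0,1],[0,0,0,0,1],[0,0,0,0,1],[0,0,0,0,1],[0,0,0,0,1]]' 40;python3 st.py
```

```text
time: 16.3
ee_pos: [0.5268, -0.039, 0.1679]
eef_rot: [0.995, 0.101, -0.001, -0.002]
ft_force: [-0.2, 0.6, 0.4]
width: 0.0116
t 16.3 ang 0.2028 pos [ 0.5268 -0.039   0.1679] F [-0.22  0.57  0.39] T [ 0.066  0.046 -0.196] w 0.0116 j7 -1.47
F along bench y 0.55, slide coord -0.0005
```

```bash
python3 -m jog '[[0,0,0,-0.01,1],[0,0,0,0,1],[0,0,0,0,1],[0,0,0,0,1],[0,0,0,0,1],[0,0,0,0,1],[0,0,0,0,1],[0,0,0,0,1],[0,0,0,0,1],[0,0,0,0,1]]' 40;python3 st.py
```

```text
time: 17.3
ee_pos: [0.5268, -0.039, 0.168]
eef_rot: [0.994, 0.107, -0.001, -0.002]
ft_force: [0.1, 0.7, 0.5]
width: 0.0117
t 17.3 ang 0.2136 pos [ 0.5268 -0.039   0.168 ] F [0.06 0.74 0.47] T [ 0.132  0.035 -0.242] w 0.0117 j7 -1.46
F along bench y 0.74, slide coord -0.0005
```

```bash
python3 -m jog '[[0,0,0,-0.003,1],[0,0,0,0,1],[0,0,0,0,1],[0,0,0,0,1],[0,0,0,0,1],[0,0,0,0,1],[0,0,0,0,1],[0,0,0,0,1],[0,0,0,0,1],[0,0,0,0,1]]' 40;python3 st.py
```

```text
time: 18.3
ee_pos: [0.5268, -0.039, 0.168]
eef_rot: [0.994, 0.108, -0.001, -0.002]
ft_force: [-0.1, 1.0, 0.8]
width: 0.0119
t 18.3 ang 0.2169 pos [ 0.5268 -0.039   0.168 ] F [-0.09  1.01  0.84] T [ 0.074  0.031 -0.15 ] w 0.0119 j7 -1.46
F along bench y 1.00, slide coord -0.0005
```

```bash
cat > st.py <<'E'
from h import *
L=[]
for i in range(4):
    s=r.read_state(); L.append(np.r_[s["ft_force"],s["torque"]]); 
    if i<3: r.camera("top")
q=s["eef_rot"]; a=2*np.arctan2(q[1],q[0]); f=np.mean(L,0)
print("t",round(s["time"],2),"rel %.4f"%(a+.072),"pos",np.round(s["ee_pos"],4),"F",np.round(f[:3],2),"Tz",np.round([l[5] for l in L],3),"mean %.3f"%f[5],"w %.4f"%s["width"],"j7 %.2f"%s["joint_positions"][6])
b=.073;Y=np.array([np.sin(b),np.cos(b)]);print("F along bench y",np.round([l[:2]@Y for l in L],2),"slide %.4f"%(s["ee_pos"][:2]@Y))
E
python3 st.py
```

```text
t 18.45 rel 0.2888 pos [ 0.5268 -0.039   0.1679] F [0.12 1.16 0.68] Tz [-0.15  -0.184 -0.172 -0.216] mean -0.180 w 0.0119 j7 -1.46
F along bench y [1.   0.76 1.   1.89] slide -0.0005
```

```bash
python3 -m jog '[[0,0,0,0.08,1],[0,0,0,0.08,1],[0,0,0,0.08,1],[0,0,0,0.08,1],[0,0,0,0.08,1],[0,0,0,0.06,1],[0,0,0,0.04,1],[0,0,0,0.02,1],[0,0,0,0,1],[0,0,0,0,1]]' 40;python3 st.py
```

```text
time: 19.45
ee_pos: [0.5267, -0.0397, 0.168]
eef_rot: [0.987, -0.159, -0.001, -0.001]
ft_force: [0.8, 1.5, 1.0]
width: 0.0115
t 19.6 rel -0.2478 pos [ 0.5267 -0.0397  0.168 ] F [0.19 0.51 0.37] Tz [0.078 0.077 0.033 0.054] mean 0.060 w 0.0114 j7 -1.98
F along bench y [ 1.52  0.24 -0.08  0.4 ] slide -0.0012
```

```bash
python3 -m jog '[[0,0,0,0.025,1],[0,0,0,0.025,1],[0,0,0,0.01,1],[0,0,0,0,1],[0,0,0,0,1],[0,0,0,0,1],[0,0,0,0,1],[0,0,0,0,1],[0,0,0,0,1],[0,0,0,0,1]]' 40;python3 st.py
```

```text
time: 20.6
ee_pos: [0.5267, -0.0397, 0.168]
eef_rot: [0.982, -0.191, -0.001, -0.001]
ft_force: [0.6, 0.8, 0.8]
width: 0.0119
t 20.75 rel -0.3122 pos [ 0.5267 -0.0397  0.168 ] F [0.51 1.05 0.43] Tz [0.22  0.192 0.157 0.152] mean 0.180 w 0.0118 j7 -2.05
F along bench y [0.8  0.6  2.11 0.82] slide -0.0012
```

```bash
python3 -m jog '[[0,0,0,0.014,1],[0,0,0,0,1],[0,0,0,0,1],[0,0,0,0,1],[0,0,0,0,1],[0,0,0,0,1],[0,0,0,0,1],[0,0,0,0,1],[0,0,0,0,1],[0,0,0,0,1]]' 40;python3 st.py
```

```text
time: 21.75
ee_pos: [0.5267, -0.0397, 0.168]
eef_rot: [0.98, -0.198, -0.001, -0.001]
ft_force: [-0.2, -0.1, 0.2]
width: 0.0117
t 21.9 rel -0.3275 pos [ 0.5267 -0.0398  0.168 ] F [ 0.07 -0.21  0.41] Tz [0.174 0.205 0.161 0.198] mean 0.184 w 0.0119 j7 -2.06
F along bench y [-0.08  0.09 -0.79 -0.05] slide -0.0012
```

```bash
python3 -m jog '[[0,0,0,0.014,1],[0,0,0,0,1],[0,0,0,0,1],[0,0,0,0,1],[0,0,0,0,1],[0,0,0,0,1],[0,0,0,0,1],[0,0,0,0,1],[0,0,0,0,1],[0,0,0,0,1]]' 40;python3 st.py
```

```text
time: 22.9
ee_pos: [0.5267, -0.0398, 0.1679]
eef_rot: [0.979, -0.206, -0.001, -0.001]
ft_force: [1.2, 0.9, 0.2]
width: 0.0118
t 23.05 rel -0.3427 pos [ 0.5267 -0.0398  0.168 ] F [-0.22  0.27  0.45] Tz [0.236 0.242 0.192 0.194] mean 0.216 w 0.0116 j7 -2.08
F along bench y [ 0.96 -0.41  0.19  0.29] slide -0.0013
```

```bash
python3 -m jog '[[0,0,0,0.006,1],[0,0,0,0,1],[0,0,0,0,1],[0,0,0,0,1],[0,0,0,0,1],[0,0,0,0,1],[0,0,0,0,1],[0,0,0,0,1],[0,0,0,0,1],[0,0,0,0,1]]' 40;python3 st.py
```

```text
time: 24.05
ee_pos: [0.5267, -0.0398, 0.1679]
eef_rot: [0.978, -0.209, -0.001, -0.001]
ft_force: [-0.9, 0.4, 0.3]
width: 0.0116
t 24.2 rel -0.3492 pos [ 0.5267 -0.0398  0.1679] F [-0.24  0.05  0.55] Tz [0.232 0.273 0.181 0.169] mean 0.214 w 0.0118 j7 -2.08
F along bench y [ 0.34 -0.72 -0.14  0.65] slide -0.0013
```

```bash
python3 -m jog '[[0,0,0,-0.09,1],[0,0,0,-0.09,1],[0,0,0,-0.09,1],[0,0,0,-0.09,1],[0,0,0,-0.09,1],[0,0,0,-0.08,1],[0,0,0,-0.05,1],[0,0,0,-0.02,1],[0,0,0,0,1],[0,0,0,0,1]]' 40;python3 st.py
```

```text
time: 25.2
ee_pos: [0.5268, -0.039, 0.168]
eef_rot: [0.995, 0.099, -0.001, -0.002]
ft_force: [-0.3, 1.0, 1.8]
width: 0.0118
t 25.35 rel 0.2704 pos [ 0.5268 -0.039   0.168 ] F [-0.44  1.14  0.58] Tz [-0.041 -0.089 -0.067 -0.098] mean -0.074 w 0.0119 j7 -1.47
F along bench y [0.97 0.77 1.41 1.27] slide -0.0005
```

```bash
python3 -m jog '[[0,0,0,-0.03,1],[0,0,0,-0.03,1],[0,0,0,-0.007,1],[0,0,0,0,1],[0,0,0,0,1],[0,0,0,0,1],[0,0,0,0,1],[0,0,0,0,1],[0,0,0,0,1],[0,0,0,0,1]]' 40;python3 st.py
```

```text
time: 26.35
ee_pos: [0.5268, -0.0389, 0.168]
eef_rot: [0.991, 0.135, -0.001, -0.002]
ft_force: [-0.2, 0.9, -0.1]
width: 0.0118
t 26.5 rel 0.3425 pos [ 0.5268 -0.0389  0.1679] F [-0.55  1.32  0.51] Tz [-0.07  -0.075 -0.108 -0.094] mean -0.087 w 0.0118 j7 -1.40
F along bench y [0.87 1.46 1.02 1.78] slide -0.0004
```

The torque has dropped to plain drag beyond 0.3 rad, so the screw looks free. One small step more to confirm before backing it off.

```bash
python3 -m jog '[[0,0,0,-0.03,1],[0,0,0,0,1],[0,0,0,0,1],[0,0,0,0,1],[0,0,0,0,1],[0,0,0,0,1],[0,0,0,0,1],[0,0,0,0,1],[0,0,0,0,1],[0,0,0,0,1]]' 40;python3 st.py
```

```text
time: 27.5
ee_pos: [0.5268, -0.0389, 0.168]
eef_rot: [0.989, 0.151, -0.001, -0.002]
ft_force: [-0.3, 1.0, 2.5]
width: 0.0115
t 27.65 rel 0.3753 pos [ 0.5268 -0.0389  0.168 ] F [-0.69  1.13  1.03] Tz [-0.048 -0.08  -0.066 -0.109] mean -0.076 w 0.0116 j7 -1.37
F along bench y [ 0.93  1.81 -0.01  1.59] slide -0.0003
```

```bash
python3 -m jog '[[0,0,0,-0.11,1],[0,0,0,-0.11,1],[0,0,0,-0.11,1],[0,0,0,0,1],[0,0,0,0,1],[0.53,-0.6,0,0,1],[0.53,-0.6,0,0,1],[0.53,-0.6,0,0,1],[0.53,-0.6,0,0,1],[0,0,0,0,1]]' 40;python3 st.py
```

```text
time: 28.65
ee_pos: [0.5291, -0.0066, 0.168]
eef_rot: [0.951, 0.311, -0.001, -0.001]
ft_force: [-0.7, 2.6, 0.8]
width: 0.0117
t 28.8 rel 0.7027 pos [ 0.529  -0.008   0.1679] F [-0.85  2.17  0.83] Tz [-0.036 -0.044 -0.044 -0.065] mean -0.047 w 0.0118 j7 -1.12
F along bench y [2.58 2.33 1.79 1.72] slide 0.0306
```

```bash
python3 -m jog '[[0.32,-0.38,0,0,1],[0.32,-0.38,0,0,1],[0.32,-0.38,0,0,1],[0.32,-0.38,0,0,1],[0,0,0,0,1],[0,0,0,0,1],[0,0,0,0,1],[0,0,0,0,1],[0,0,0,0,1],[0,0,0,0,1]]' 40;python3 st.py
python3 - <<'E'
from h import *
save(r.camera("scene"),"pics/s2.png",(210,180,340,240),6)
E
```

```text
time: 29.8
ee_pos: [0.5306, 0.0114, 0.168]
eef_rot: [0.951, 0.309, -0.002, -0.0]
ft_force: [-0.1, -0.1, 1.9]
width: 0.0118
t 29.95 rel 0.7002 pos [0.5306 0.0114 0.168 ] F [-0.64  0.08  1.57] Tz [-0.021 -0.043 -0.001 -0.011] mean -0.019 w 0.0117 j7 -1.16
F along bench y [-0.07  0.19 -0.39  0.39] slide 0.0501
```

View pics/s2.png

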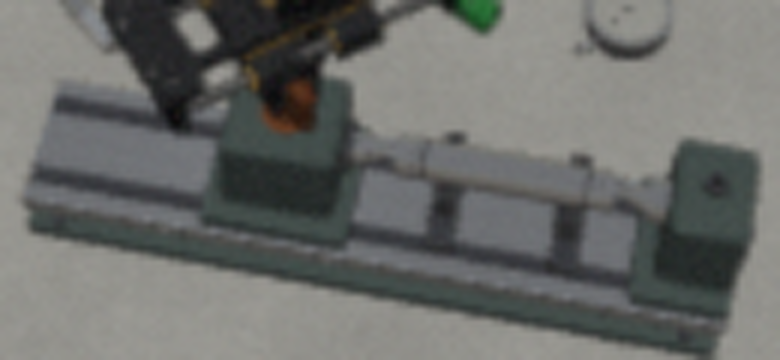

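The crop shows the tip at about (415,155), just at the bar's tail end at (420,155). A gap remains at the head cone, around (620-660,195). I'll creep on and watch the force.

```bash
python3 -m jog '[[0.13,-0.15,0,0,1],[0.13,-0.15,0,0,1],[0.13,-0.15,0,0,1],[0.13,-0.15,0,0,1],[0.13,-0.15,0,0,1],[0,0,0,0,1],[0,0,0,0,1],[0,0,0,0,1],[0,0,0,0,1],[0,0,0,0,1]]' 40;python3 st.py
```

```text
time: 31.0
ee_pos: [0.5313, 0.0206, 0.1679]
eef_rot: [0.951, 0.308, -0.002, 0.0]
ft_force: [-1.4, -2.6, 1.5]
width: 0.0118
t 31.15 rel 0.6989 pos [0.5314 0.0206 0.1679] F [-1.56 -2.57  1.39] Tz [-0.075 -0.009 -0.052  0.021] mean -0.029 w 0.0116 j7 -1.19
F along bench y [-2.69 -2.86 -1.99 -3.16] slide 0.0593
```

```bash
python3 -m jog '[[0.13,-0.15,0,0,1],[0.13,-0.15,0,0,1],[0.13,-0.15,0,0,1],[0,0,0,0,1],[0,0,0,0,1],[0,0,0,0,1],[0,0,0,0,1],[0,0,0,0,1],[0,0,0,0,1],[0,0,0,0,1]]' 40;python3 st.py
```

```text
time: 32.15
ee_pos: [0.5317, 0.0249, 0.1679]
eef_rot: [0.952, 0.307, -0.003, 0.001]
ft_force: [-2.0, -3.2, 2.7]
width: 0.0117
t 32.3 rel 0.6970 pos [0.5317 0.0249 0.168 ] F [-1.7  -3.01  2.23] Tz [-0.053 -0.013 -0.06  -0.007] mean -0.033 w 0.0119 j7 -1.20
F along bench y [-3.34 -3.87 -2.06 -3.23] slide 0.0636
```

```bash
python3 -m jog '[[0.13,-0.15,0,0,1],[0.13,-0.15,0,0,1],[0.13,-0.15,0,0,1],[0.13,-0.15,0,0,1],[0,0,0,0,1],[0,0,0,0,1],[0,0,0,0,1],[0,0,0,0,1],[0,0,0,0,1],[0,0,0,0,1]]' 40;python3 st.py
```

```text
time: 33.3
ee_pos: [0.5322, 0.0307, 0.1679]
eef_rot: [0.952, 0.306, -0.004, 0.003]
ft_force: [-1.4, -2.8, 2.3]
width: 0.0117
t 33.45 rel 0.6949 pos [0.5322 0.0308 0.1679] F [-1.58 -3.06  2.12] Tz [-0.013 -0.002  0.004 -0.021] mean -0.008 w 0.0115 j7 -1.22
F along bench y [-2.93 -3.1  -2.79 -3.87] slide 0.0695
```

```bash
python3 -m jog '[[0.13,-0.15,0,0,1],[0.13,-0.15,0,0,1],[0.13,-0.15,0,0,1],[0,0,0,0,1],[0,0,0,0,1],[0,0,0,0,1],[0,0,0,0,1],[0,0,0,0,1],[0,0,0,0,1],[0,0,0,0,1]]' 40;python3 st.py
python3 - <<'E'
from h import *
save(r.camera("scene"),"pics/s3.png",(250,185,340,240),8)
E
```

```text
time: 34.45
ee_pos: [0.5324, 0.033, 0.1679]
eef_rot: [0.952, 0.305, -0.005, 0.005]
ft_force: [-1.2, -4.3, 1.8]
width: 0.0119
t 34.6 rel 0.6914 pos [0.5324 0.033  0.1679] F [-1.82 -4.16  2.59] Tz [0.013 0.014 0.023 0.051] mean 0.025 w 0.0114 j7 -1.23
F along bench y [-4.34 -3.5  -4.46 -4.81] slide 0.0718
```

View pics/s3.png

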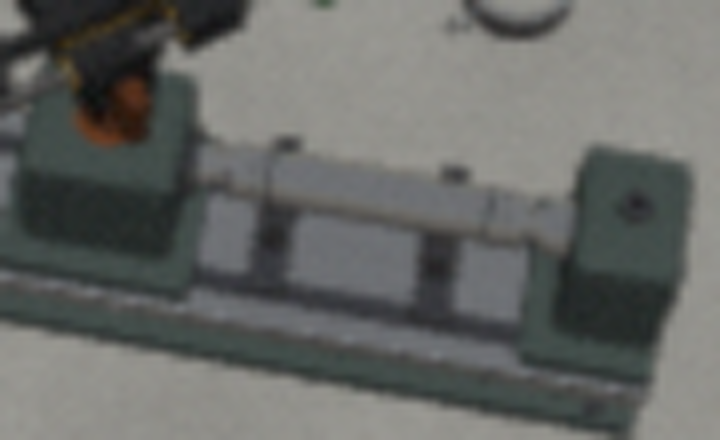

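```bash
python3 -m jog '[[0.13,-0.15,0,0,1],[0.13,-0.15,0,0,1],[0.13,-0.15,0,0,1],[0.13,-0.15,0,0,1],[0.06,-0.08,0,0,1],[0.06,-0.08,0,0,1],[0.06,-0.08,0,0,1],[0.06,-0.08,0,0,1],[0.06,-0.08,0,0,1],[0.06,-0.08,0,0,1]]' 40;python3 st.py
```

```text
time: 35.65
ee_pos: [0.5327, 0.0354, 0.1679]
eef_rot: [0.954, 0.3, -0.01, 0.011]
ft_force: [-2.5, -7.6, 3.4]
width: 0.0118
t 35.8 rel 0.6808 pos [0.5327 0.0354 0.1679] F [-2.67 -7.29  3.56] Tz [0.01  0.044 0.049 0.038] mean 0.035 w 0.0118 j7 -1.26
F along bench y [-7.75 -7.26 -7.85 -7.  ] slide 0.0742
```

```bash
python3 -m jog '[[0.12,-0.14,0,0,1],[0.12,-0.14,0,0,1],[0.1,-0.12,0,0,1],[0.1,-0.12,0,0,1],[0.09,-0.11,0,0,1],[0.09,-0.11,0,0,1],[0.09,-0.11,0,0,1],[0.09,-0.11,0,0,1],[0.09,-0.11,0,0,1],[0.09,-0.11,0,0,1]]' 40;python3 st.py
```

```text
time: 36.8
ee_pos: [0.5329, 0.0361, 0.1679]
eef_rot: [0.956, 0.293, -0.015, 0.019]
ft_force: [-3.7, -9.2, 4.6]
width: 0.0115
t 36.95 rel 0.6665 pos [0.5329 0.0361 0.1678] F [-3.51 -8.97  5.01] Tz [0.096 0.068 0.063 0.025] mean 0.063 w 0.0118 j7 -1.30
F along bench y [-9.48 -8.95 -9.09 -9.28] slide 0.0749
```

```bash
python3 -m jog '[[0.12,-0.16,0,0,1],[0.12,-0.16,0,0,1],[0.12,-0.16,0,0,1],[0.10,-0.13,0,0.1,1],[0.09,-0.14,0,0.1,1],[0.07,-0.15,0,0.1,1],[0.06,-0.16,0,0.1,1],[0.04,-0.16,0,0.1,1],[0.02,-0.17,0,0.1,1],[0,-0.17,0,0.1,1]]' 40;python3 st.py;  python3 - <<'E'
from h import *
save(r.camera("scene"),"pics/s4.png",(250,185,340,240),8)
E
```

```text
time: 37.95
ee_pos: [0.5332, 0.0362, 0.1678]
eef_rot: [0.997, -0.074, -0.009, 0.034]
ft_force: [-3.3, -10.1, 4.2]
width: 0.0115
t 38.1 rel -0.0735 pos [0.5332 0.0363 0.1678] F [ -3.17 -10.04   5.03] Tz [0.125 0.106 0.121 0.127] mean 0.120 w 0.0118 j7 -2.03
F along bench y [-10.33 -10.2  -10.28 -10.18] slide 0.0750
```

View pics/s4.png

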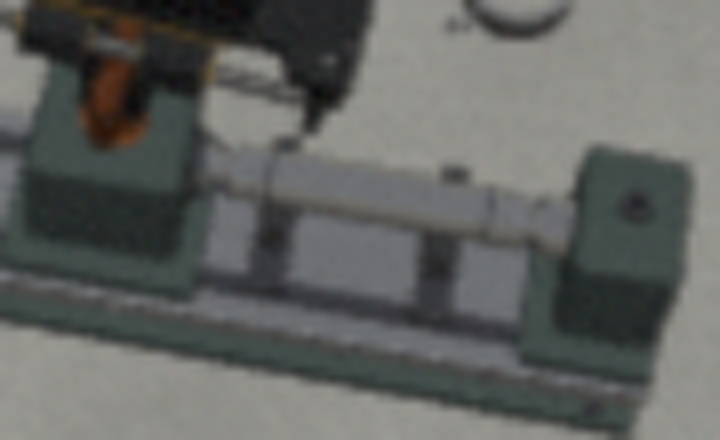

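The bar hasn't moved between the last two crops (marks at (270,175) and (490,205) in both), so it was already seated, and only the tailstock edge has advanced, from about 195 to 205. The clamp now holds, so I'll relax the push to read the force zero.

```bash
python3 -m jog '[[0,0,0,0,1],[0,0,0,0,1],[0,0,0,0,1],[0,0,0,0,1],[0,0,0,0,1],[0,0,0,0,1],[0,0,0,0,1],[0,0,0,0,1],[0,0,0,0,1],[0,0,0,0,1]]' 40;python3 st.py; python3 -c "
from h import *
print(r.read_state()['torque'],r.read_state()['eef_rot'])"
```

```text
time: 39.15
ee_pos: [0.5332, 0.036, 0.1679]
eef_rot: [0.997, -0.073, -0.01, 0.033]
ft_force: [-2.8, -4.7, 2.4]
width: 0.0118
t 39.3 rel -0.0741 pos [0.5332 0.036  0.1679] F [-2.6  -4.85  2.73] Tz [0.086 0.068 0.07  0.033] mean 0.064 w 0.0119 j7 -2.03
F along bench y [-4.89 -4.78 -5.34 -5.1 ] slide 0.0748
[-0.11915608  0.41139011  0.03303096] [ 0.99673477 -0.0729359  -0.0097256   0.03325012]
```

Run:
```python
import cv2,numpy as np
from h import proj,r
a=cv2.imread("pics/s3.png",0).astype(np.float32);b=cv2.imread("pics/s4.png",0).astype(np.float32)
def sh(x0,y0,x1,y1,m=40):
    t=a[y0:y1,x0:x1]; X=max(0,x0-m);Y=max(0,y0-m)
    R=cv2.matchTemplate(b[Y:y1+m,X:x1+m],t,cv2.TM_CCOEFF_NORMED); _,v,_,l=cv2.minMaxLoc(R); return l[0]+X-x0,l[1]+Y-y0,round(v,3)
print("casting",sh(140,160,225,310),sh(150,200,215,310),sh(100,190,215,300)," bar",sh(250,140,520,250))
c=r.camera("scene")
b_=.073;Y=np.array([np.sin(b_),np.cos(b_),0])
p0=np.array(proj(c,[.51,.07,.08]));p1=np.array(proj(c,np.array([.51,.07,.08])+.01*Y));print("8x px per mm",8*np.linalg.norm(p1-p0)/10)
```

```text
casting (6, 1, 0.989) (6, 1, 0.989) (6, 1, 0.99)  bar (0, 0, 0.998)
8x px per mm 2.2122120633710334
```

The casting moved 2.75 mm after seating while the bar stayed still. Taken with the force, that suggests the quill is in about 4 mm. I'll reopen, push to about 11 N, and clamp again while holding the push.

```bash
python3 -m jog '[[-0.01,-0.15,0,-0.11,1],[0.01,-0.15,0,-0.11,1],[0.02,-0.15,0,-0.11,1],[0.04,-0.14,0,-0.11,1],[0.06,-0.14,0,-0.11,1],[0.08,-0.13,0,-0.11,1],[0.12,-0.16,0,0,1],[0.12,-0.16,0,0,1],[0.12,-0.16,0,0,1],[0.12,-0.16,0,0,1]]' 40;python3 st.py
```

```text
time: 40.35
ee_pos: [0.5331, 0.0377, 0.1677]
eef_rot: [0.965, 0.26, -0.027, 0.037]
ft_force: [-4.3, -10.8, 6.5]
width: 0.0119
t 40.5 rel 0.5984 pos [0.5331 0.0377 0.1677] F [ -4.33 -10.57   6.73] Tz [-0.079 -0.01  -0.024 -0.015] mean -0.032 w 0.0117 j7 -1.40
F along bench y [-11.12 -11.44 -10.46 -10.4 ] slide 0.0765
```

```bash
python3 -m jog '[[0.08,-0.12,0,0.1,1],[0.07,-0.13,0,0.1,1],[0.05,-0.13,0,0.1,1],[0.04,-0.14,0,0.1,1],[0.02,-0.14,0,0.1,1],[0.01,-0.14,0,0.1,1],[0,-0.1,0,0.1,1],[0,0,0,0.03,1],[0,0,0,0.03,1],[0,0,0,0,1]]' 40;python3 st.py
```

```text
time: 41.5
ee_pos: [0.5333, 0.0367, 0.1677]
eef_rot: [0.989, -0.138, -0.012, 0.05]
ft_force: [-2.7, -5.1, 3.6]
width: 0.0123
t 41.65 rel -0.2035 pos [0.5333 0.0367 0.1677] F [-2.13 -5.11  3.2 ] Tz [0.074 0.096 0.081 0.14 ] mean 0.098 w 0.0121 j7 -2.19
F along bench y [-5.31 -5.   -5.14 -5.57] slide 0.0755
```

```bash
python3 -m jog '[[0,0,0,0.04,1],[0,0,0,0.04,1],[0,0,0,0.04,1],[0,0,0,0,1],[0,0,0,0,1],[0,0,0,0,1],[0,0,0,0,1],[0,0,0,0,1],[0,0,0,0,1],[0,0,0,0,1]]' 40;python3 st.py;python3 - <<'E'
from h import *
c=r.camera("scene");save(c,"pics/s5.png",(250,185,340,240),8)
a=cv2.imread("pics/s4.png",0);b=cv2.imread("pics/s5.png",0)
def sh(x0,y0,x1,y1,m=30):
    t=a[y0:y1,x0:x1]; X=max(0,x0-m);Y=max(0,y0-m)
    R=cv2.matchTemplate(b[Y:y1+m,X:x1+m],t,cv2.TM_CCOEFF_NORMED); _,v,_,l=cv2.minMaxLoc(R); return l[0]+X-x0,l[1]+Y-y0,round(v,3)
print("casting",sh(140,160,225,310),sh(150,200,215,310),sh(100,190,215,300)," bar",sh(250,140,520,250))
E
```

```text
time: 42.65
ee_pos: [0.5332, 0.0365, 0.1678]
eef_rot: [0.979, -0.199, -0.009, 0.051]
ft_force: [-1.7, -3.9, 3.1]
width: 0.0123
t 42.8 rel -0.3294 pos [0.5332 0.0365 0.1678] F [-2.04 -4.03  3.25] Tz [0.082 0.044 0.075 0.12 ] mean 0.080 w 0.0124 j7 -2.31
F along bench y [-3.97 -3.74 -4.48 -4.46] slide 0.0753
casting (1, 0, 0.994) (1, 0, 0.993) (1, 0, 0.991)  bar (1, 2, 0.91)
```

```bash
python3 -m jog '[[0,0,0,0,1],[0,0,0,0.03,1],[0,0,0,0.03,1],[0,0,0,0.03,1],[0,0,0,0,1],[0,0,0,0,1],[0,0,0,0,1],[0,0,0,0,1],[0,0,0,0,1],[0,0,0,0,1]]' 55;python3 st.py;python3 - <<'E'
from h import *
c=r.camera("scene");save(c,"pics/s6.png",(230,165,330,240),8)
E
```

```text
time: 43.85
ee_pos: [0.5333, 0.0366, 0.1678]
eef_rot: [0.968, -0.245, -0.007, 0.05]
ft_force: [-1.6, -5.0, 3.8]
width: 0.012
t 44.0 rel -0.4243 pos [0.5332 0.0366 0.1678] F [-2.42 -5.63  3.54] Tz [0.108 0.09  0.104 0.069] mean 0.093 w 0.0119 j7 -2.40
F along bench y [-5.1  -5.94 -6.2  -5.94] slide 0.0754
```

View pics/s6.png

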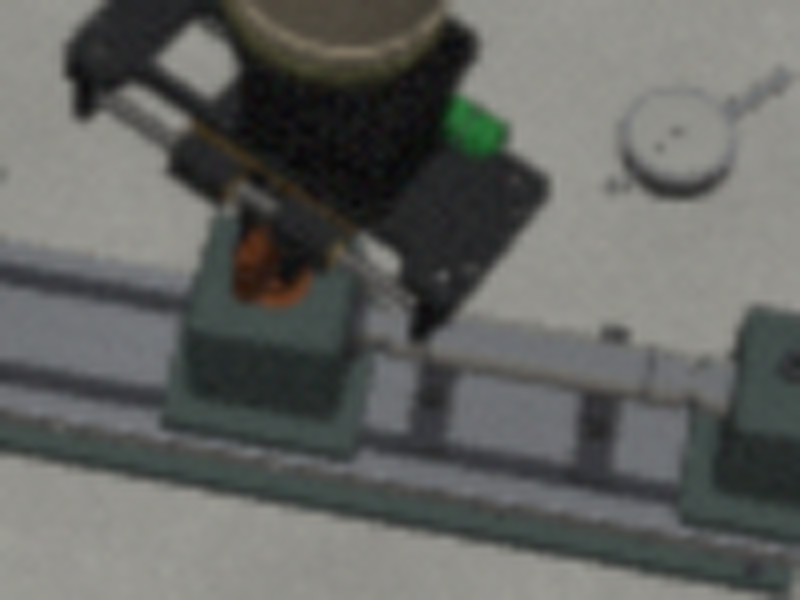

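The crop shows the knob at (270,270) turned clockwise with the gripper, and the casting beside the bar, which still runs into the head cone. One last snug turn, then ease off the side push.

```bash
python3 -m jog '[[0,0,0,0.03,1],[0,0,0,0.01,1],[0,0,0,0,1],[0.03,0.06,0,0,1],[0.03,0.06,0,0,1],[0,0,0,0,1],[0,0,0,0,1],[0,0,0,0,1],[0,0,0,0,1],[0,0,0,0,1]]' 55;python3 st.py; python3 -c "
from h import *
print(r.read_state()['torque'],r.read_state()['eef_rot'])"
```

```text
time: 45.05
ee_pos: [0.5332, 0.0364, 0.1678]
eef_rot: [0.963, -0.265, -0.007, 0.049]
ft_force: [-2.5, -3.3, 2.1]
width: 0.012
t 45.2 rel -0.4653 pos [0.5332 0.0364 0.1678] F [-2.13 -3.91  2.17] Tz [0.171 0.118 0.17  0.142] mean 0.150 w 0.0121 j7 -2.44
F along bench y [-3.44 -3.93 -4.75 -4.08] slide 0.0752
[0.54492532 0.32605919 0.14155989] [ 0.96295333 -0.26508905 -0.00679435  0.0490155 ]
```

Snug at 0.15 N m and rising at about -0.4 rad. Now let go and lift away.

```bash
python3 -m jog '[[0,0,0,0,0],[0,0,0,0,0],[0,0,0,0,0],[0,0,0,0,0],[0,0,0,0,0],[0,0,0,0,0],[0,0,0,0,0],[0,0,0,0,0],[0,0,-0.5,0,0],[0,0,-1,0,0]]' 40;python3 st.py
python3 -m jog '[[0,0,-2,0,0],[0,0,-2,0,0],[0,0,-3,0,0],[0,0,-3,0,0],[0,0,-3,0,0],[0,0,-2,0,0],[0,0,0,0,0],[0,0,0,0,0],[0,0,0,0,0],[0,0,0,0,0]]' 40;python3 st.py
python3 - <<'E'
from h import *
c=r.camera("scene");save(c,"pics/s7.png",(190,145,350,245),5)
save(c,"pics/s7c.png",(250,185,340,240),8)
a=cv2.imread("pics/s4.png",0);b=cv2.imread("pics/s7c.png",0)
def sh(x0,y0,x1,y1,m=30):
    t=a[y0:y1,x0:x1]; X=max(0,x0-m);Y=max(0,y0-m)
    R=cv2.matchTemplate(b[Y:y1+m,X:x1+m],t,cv2.TM_CCOEFF_NORMED); _,v,_,l=cv2.minMaxLoc(R); return l[0]+X-x0,l[1]+Y-y0,round(v,3)
print("casting",sh(140,160,225,310),sh(150,200,215,310),sh(100,190,215,300)," bar",sh(250,140,520,250))
E
```

```text
time: 46.2
ee_pos: [0.5333, 0.0389, 0.1819]
eef_rot: [0.963, -0.264, -0.007, 0.049]
ft_force: [0.8, -0.6, -0.4]
width: 0.083
t 46.35 rel -0.4627 pos [0.5342 0.0391 0.183 ] F [ 0.73 -0.32  0.07] Tz [0.017 0.039 0.035 0.007] mean 0.025 w 0.0859 j7 -2.43
F along bench y [-0.5  -0.39 -0.08 -0.1 ] slide 0.0780
time: 47.35
ee_pos: [0.5385, 0.0525, 0.3351]
eef_rot: [0.963, -0.264, -0.008, 0.05]
ft_force: [0.0, -0.1, 0.3]
width: 0.0871
t 47.5 rel -0.4631 pos [0.5386 0.0525 0.3354] F [ 0.14 -0.3   0.24] Tz [-0.018 -0.032  0.003  0.018] mean -0.007 w 0.0868 j7 -2.40
F along bench y [-0.1  -0.26 -0.26 -0.55] slide 0.0917
casting (0, 0, 0.995) (0, 0, 0.995) (0, 0, 0.993)  bar (0, 0, 0.998)
```

View pics/s7.png

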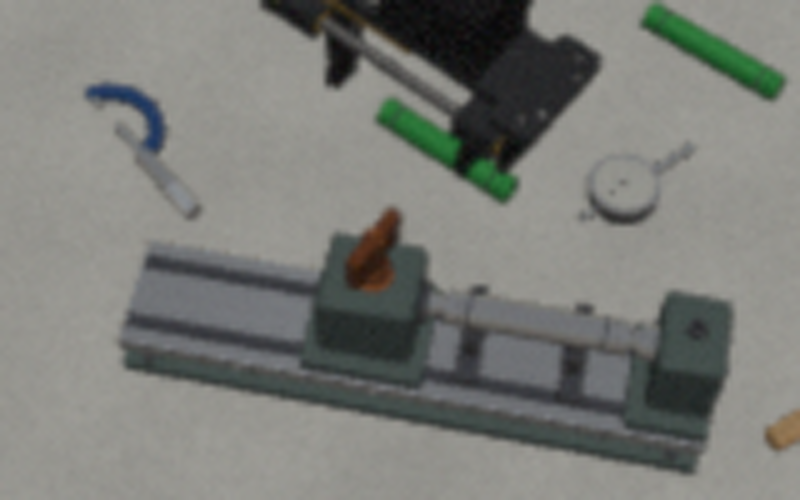

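The view is clear: knob turned clockwise past its start, bar on both centres, bystanders apparently where they were. The zero force now reads about -0.2 N, which would put the quill at about 4 mm, a bit low. I'll check that by vision.

Run:
```python
from h import *
c=r.camera("scene"); im=np.asarray(c["pixels"]).astype(np.float32)
b=.073; Y=np.array([np.sin(b),np.cos(b),0]); X=np.array([np.cos(b),-np.sin(b),0])
K0=np.array([.5332,.0364,0])  # knob axis approx
s=np.arange(0.020,0.235,.001)
def prof(dx,z):
    pts=np.array([proj(c,K0+X*dx+Y*t+[0,0,z]) for t in s],np.float32)
    return cv2.remap(im,pts[:,0:1],pts[:,1:2],cv2.INTER_CUBIC)[:,0]
for dx,z in((0,.1125),(.006,.111),(.02,.125)):
    p=prof(dx,z); print(dx,z); print(' '.join("%d:%d/%d"%(t*1000+.5,v.mean(),v[1]-v[0]) for t,v in zip(s[::2],p[::2])))
save(c,"pics/s8.png",(262,192,342,232),10)
```

```text
0 0.1125
20:73/9 22:74/9 24:73/9 26:71/9 28:66/9 30:59/8 32:56/5 34:58/2 36:63/1 38:78/1 40:93/2 42:101/2 44:103/1 46:106/0 48:109/0 50:112/0 52:113/0 54:113/0 56:115/0 58:116/1 60:115/1 62:112/1 64:109/1 66:104/2 68:101/2 70:104/2 72:110/2 74:113/1 76:114/2 78:114/1 80:114/0 82:113/2 84:114/1 86:114/0 88:114/0 90:114/1 92:115/1 94:115/0 96:114/0 98:113/1 100:114/1 102:114/0 104:114/0 106:115/1 108:116/1 110:115/0 112:115/1 114:116/3 116:115/4 118:114/3 120:114/2 122:115/2 124:115/2 126:115/2 128:114/1 130:113/0 132:113/0 134:114/0 136:115/2 138:114/2 140:113/2 142:114/2 144:115/2 146:115/2 148:115/2 150:115/2 152:113/2 154:114/2 156:116/1 158:114/0 160:108/1 162:97/1 164:94/1 166:107/1 168:113/1 170:111/1 172:113/2 174:115/2 176:117/1 178:117/0 180:113/0 182:102/0 184:96/1 186:99/2 188:105/2 190:111/2 192:114/1 194:113/1 196:110/2 198:101/4 200:79/6 202:62/8 204:66/9 206:70/10 208:72/11 210:74/12 212:75/12 214:73/11 216:70/9 218:69/9 220:65/7 222:60/4 224:58/5 226:59/7 228:64/8 230:67/10 232:69/10 234:72/10
0.006 0.111
20:74/12 22:74/11 24:73/10 26:71/10 28:65/8 30:58/7 32:55/4 34:6
[... 1298 characters left out ...]
94:113/0 96:112/0 98:111/0 100:111/0 102:110/1 104:112/0 106:114/0 108:113/0 110:113/0 112:113/1 114:114/0 116:114/0 118:113/0 120:112/0 122:111/0 124:111/1 126:113/0 128:113/1 130:113/0 132:112/0 134:112/0 136:112/2 138:112/2 140:111/1 142:113/0 144:114/0 146:112/1 148:111/1 150:111/-1 152:112/0 154:111/1 156:110/1 158:106/1 160:99/0 162:98/0 164:103/0 166:108/0 168:112/1 170:111/0 172:112/0 174:112/0 176:108/0 178:104/0 180:102/-1 182:103/0 184:105/0 186:108/0 188:111/0 190:111/0 192:109/0 194:109/2 196:94/2 198:75/3 200:65/5 202:65/8 204:70/9 206:75/11 208:76/11 210:75/10 212:74/10 214:75/11 216:75/10 218:75/10 220:74/10 222:74/10 224:74/10 226:74/11 228:74/11 230:74/10 232:75/9 234:75/10
```

View pics/s8.png

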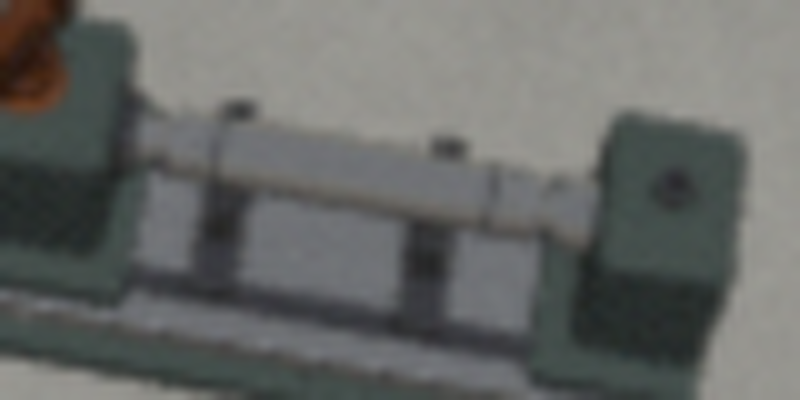

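Run:
```python
from h import *
s=r.read_state(); print(s["time"],s["ee_pos"],s["ft_force"]); r.close_job()
```

```text
47.6 [0.53873944 0.05259227 0.33571682] [-0.1583945  -0.34520416 -0.21300803]
the job is handed in; nothing more can be done
```

The job is handed in at 47.6 s: the screw is free, the bar sits between both centres, and the knob is clamped again and released. The one thing I couldn't pin down to the millimetre is how far the sprung centre is pushed in.

- **Freeing the screw:** I rocked the knob with five leans, alternating and starting on the loosening side, reading at most about 0.27 N m. The fifth freed it below the intended lean torque: the reading fell to plain drag of about 0.08 N m past 0.3 rad. Torque readings scattered by about 0.03 N m, so I judged when each end gave partly from how far the stops had moved.
- **Sliding and seating:** I backed the knob off and slid the tailstock about 75 mm. The bar did not move in the pictures while the push rose to about 10–11 N, so I take it as home on both centres.
- **Clamping:** The first clamping looked about 1 mm short, so I loosened the knob once, pushed further and clamped again. I then tightened clockwise to about -0.4 rad, at about 0.15 N m and rising. After I let go, neither the bar nor the casting had moved measurably.

**Checks that disagreed:**
- **Sprung centre depth:** Force and travel put it at about 4.2–4.9 mm. The camera is too coarse to confirm this; its edge measurements scatter from 1 to 8 mm.
- **Second push:** The arm showed about 0.4 mm gained after the second clamping, but the last picture showed no change from the first.
- **Gripper tilt:** The gripper tilted about 5° while pushing, which makes the later torque readings less certain.

In the last close view the nearby tools looked undisturbed. I did not compare the whole table before and after.

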